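# Load the graphite block into the press bed

## Task

Slide the brass stop collar off the free end of the storage bar and put it in the shallow steel tray. Then slide the graphite block off the same bar, set it right side up in the rectangular pocket of the aluminium press bed, and press it down against its stiff sliding bottom until its top is flush with the rim. Do not knock the other things on the bench about.

Things in the scene. Friction and masses are not known exactly. Their poses are not given: they have to be found in the camera images.
- rack: Fixed storage rack of dark steel. Origin: centre of the underside of its 210 x 90 x 12 mm base, z up. A level square bar 12 x 12 mm, with its flat faces level and upright, runs along the rack's x axis at y = 0, its centre line 100 mm above the origin, from a post (36 mm wide, 113 mm tall, its inner face at x = -85 mm) to its free end at x = +85 mm: things slide off towards the rack's +x. The collar is nearest the free end, the block nearest the post, more than 25 mm apart.
- insert: Loose dark graphite block, 60 (x) x 44 (y) x 40 (z) mm, about 0.19 kg, with a small flat brass disc in the middle of its top. Origin: centre of its underside. A square 18 x 18 mm bore runs through it along x, centred 24 mm above the underside. It starts hanging on the bar by the roof of the bore (block x along the bar, 6 mm of free lift), upright.
- insert_top (a point): Centre of the graphite block's top face, 40 mm above its underside.
- collar: Loose brass stop collar: a square ring 24 mm long (x, along the bar) and 36 x 36 mm across (y, z), 0.12 kg, with a square 18 x 18 mm bore along x. Origin: centre of its underside. Starts hanging loosely on the bar by the roof of the bore (6 mm of free lift); it has no screw and slides freely.
- collar_center (a point): Centre of the collar, 18 mm above its underside.
- bed: Fixed aluminium press bed, block 104 (x) x 88 (y) x 50 (z) mm. Origin: centre of its underside. An upright rectangular pocket 63 (x) x 47 (y) mm with a 3 mm chamfer at the mouth is centred in its top; the graphite block fits it either way round with its x along the bed's x.
- bed_rim (a point): Centre of the pocket's mouth, at the level of the bed's flat top (50 mm above its underside).
- bottom (a joint): Sliding bottom plate of the pocket, m downwards: at 0 its top lies 16 mm below the rim, at 0.024 (lower stop) 40 mm below the rim, so that the block is then flush. It moves only when pushed with about 9 N, and stays where it is left; it carries the block's weight without sinking. It starts between 0 and 0.004.
- tray: Fixed shallow steel tray, 150 (x) x 130 (y) x 22 (z) mm outside, walls and floor 3 mm. Origin: centre of its underside.
- wax_tin: Bystander: round aluminium tin, 62 mm across, 32 mm tall. Origin: centre of its underside.
- die: Bystander: small round graphite die, 40 mm across, 22 mm tall, near the robot. Origin: centre of its underside.
- punch: Bystander: wood-handled steel punch shaped like a screwdriver, 190 mm long, lying on the bench.
- spatula: Bystander: flat steel paddle with dark wooden handle, 280 mm long, lying on the bench.
Things that resemble listed ones, but are neither listed nor needed, are in the scene too. What is shaped like the insert but brown or pink is not meant.

How it is judged:
By the outcome, as a careful person would: the job done as asked, in the order asked, and still so for the second after the job is handed in, with the robot touching nothing.
It also fails if it takes over 66 s, if anything falls off the work surface, if the arm or the gripper's body presses on something with over 40 N, if the wrist force passes 120 N, or if a joint passes its speed limit or range.

## Robot

A 6-joint arm with a two-finger parallel gripper is mounted at the origin on the work surface. World frame = base frame: x ahead of the robot, y to its left, z up, the work surface at z = 0. Lengths are in m, angles in rad, forces in N, time in s.
With the tool pointing down it reaches from about 0.35 to 0.775 m from the base axis. Payload 5.5 kg.
Tool frame: the origin (TCP) lies at the very end of the fingers, on their centre line; the grasp point (between the pads) lies 19 mm behind it; z points along the fingers, y is the direction in which the jaws open and shut (so a half turn about z gives the same grasp; the last joint's range is limited). The gripper opens to 85 mm and grips with 20 to 120 N. Pads are 22 mm wide; open, the fingers measure 114 mm over their backs; the gripper's body (76 mm by 85 mm) begins 54 mm behind the grasp point. The pads swing forward as they close: fully open they stand 13 mm farther back than shut.
Start: joints at [-0.14, 0.313, 0.046, 1.304, 0, 1.431], TCP at [0.575, -0, 0.231] pointing down, gripper open.
Joint ranges: [-2.76, 2.76], [-0.86, 1.69], [-1.03, 1.26], [-2.2, 2.34], [-1.47, 1.5], [-3.14, 3.14]. Speed limits (rad/s): [2.57, 2.57, 3.14, 3.14, 3.14, 3.14].

## Interface

Orientations are given as a unit quaternion [w, x, y, z].
In Python, from workcell import get_state, read_camera, hand_in, find_in, silhouettes gives the robot as it stands. The module is installed in compiled form; this text tells all that it offers.
- The arm moves only by the tool send_rows, never from a script. Its argument "deltas" is a list that holds one entry, the list of rows, each a list of 6 numbers: the shift along the world's x, y, z in cm, then the turn, a rotation vector about the world's x, y, z in degrees. In form: [[[dx, dy, dz, wx, wy, wz], ...]]. A call has 1 to 12 rows; each row is the pose to reach, as a shift and turn from the pose commanded when the call began; what a row does not reach only later rows make up. A row lasts 1/10 s, in which the tool goes at most 50 mm and 8.59 degrees, less where a joint would pass 70% of its speed; a pose out of reach is approached as far as the arm can. A call with a gripper value outside its range is refused whole. "jaw" is the opening, from -1 (shut) to 1 (fully open), so that 0 is half open, set as the call begins (left out, the last holds). The fingers move at their own pace and stop on an object; "force" is the grip in N (left out, the last holds). Time passes only in rows, so rows that repeat a pose let the fingers close. It gives the time, the measured TCP pose, the force and the opening at its end, in the units of the state.
- get_state(): the state, without advancing time (a new reading comes with each control period).
- read_camera(name): name is "scene" or "side" or "wrist"; returns a dict with "img" (400x640x3 uint8, red, green, blue), "z_map" (400x640 float32, m along the optical axis (not along the pixel's ray), 0 where there is no reading), "vfov" (degrees; the focal length in pixels is half the picture's height over the tangent of half this angle, whatever the lens; pixels are square), "cx", "cy" (the principal point, pixels), "k1" (the pictures are not rectified: a ray, as slopes to the right and down, at radius r is drawn at 1 + k1 r^2 times it, then the intrinsics apply), "R" (3x3) and "t" (3): a world point X has camera coordinates R X + t; the wrist camera has in their place "hand_eye" (4x4, takes a point from camera to tool coordinates, whose origin is the TCP and whose axes are the flange's). Camera axes: x right, y down, z forward; pixel columns grow to the right and rows downward; lengths in m; the calibration is good to about 2 mm. A picture is of the moment at which its call begins: read the wrist's pose just before it.
- hand_in(): hands the job in, once; it reports no verdict.
Trained networks look in a picture, given as the dict that the camera call returned (one of the last four; its "shot" number tells which), for a name from the list of things; names that differ only in an ending like _2 or _b are one class to them, and where a whole thing is asked for, a point or a joint stands for the part that bears it (a point fixed in the world has none). Each returns a list of dicts, best first, with "conf" (0 to 1); they miss things now and then, are a little off and sometimes report something else, mostly with a low value. They report only what shows in the picture. A call takes as long as a camera call. They do not tell look-alikes from the thing itself.
- find_in(picture, thing): "box" ([centre column, centre row, width, height] in pixels, round what is visible of it).
- silhouettes(picture, thing): "mask" (400x640 bool, what is visible of it) and "box" ([centre column, centre row, width, height] in pixels, round what is visible of it).
The state is a dict: "clock": time; "joint_pos": joint angles; "qvel": joint speeds; "tau": joint torques, N m; "tcp_pos": TCP position; "orientation": TCP orientation; "wrist_force": force on the tool from outside, world axes, zero at the start; "ft_torque": the same for the moment, N m; "finger_gap": finger opening in m.
Only numpy, scipy, OpenCV 4.12 (cv2) and the standard library are available. Lean on these libraries where they do the work, as an engineer would, in place of code of your own. Each camera call takes 0.05 s, during which the arm holds its last target.

## Working session

There is one attempt and no reset: what is moved stays moved. The work goes in short steps, Python scripts to look and compute and a tool call to move; the robot and the scene stay as the last step left them, time stands still between calls to the robot, and variables do not carry over. Pictures are saved under pics/ and viewed, and the job is handed in when it is done.

Besides the shell and the picture viewer there is one more tool, called after "Emit:" by a JSON object that holds its "op" and its "data". send_rows: Moves the arm, as the interface text tells. Its arguments: {"type":"object","properties":{"deltas":{"type":"array","items":{"type":"array","items":{"type":"array","items":{"type":"number"}}}},"jaw":{"type":"number"},"force":{"type":"number"}},"required":["deltas"]}

```bash
mkdir -p pics; cat > h.py <<'E'
import numpy as np, cv2
from workcell import *
from scipy.spatial.transform import Rotation as Ro
def f(p): return 200/np.tan(np.radians(p["vfov"])/2)
def K(p): return np.array([[f(p),0,p["cx"]],[0,f(p),p["cy"]],[0,0,1.]])
def save(p,n): cv2.imwrite(f"pics/{n}.png",p["img"][:,:,::-1])
def ext(p,st=None):
    if "R" in p: return np.array(p["R"]),np.array(p["t"])
    q=st["orientation"]; T=np.eye(4); T[:3,:3]=Ro.from_quat([q[1],q[2],q[3],q[0]]).as_matrix(); T[:3,3]=st["tcp_pos"]
    C=np.linalg.inv(T@np.array(p["hand_eye"])); return C[:3,:3],C[:3,3]
def cloud(p,st=None):
    v,u=np.mgrid[0:400,0:640]; uv=np.stack([u,v],-1).reshape(-1,1,2).astype(float)
    s=cv2.undistortPoints(uv,K(p),np.array([p["k1"],0,0,0,0.])).reshape(400,640,2)
    z=p["z_map"][...,None]; c=np.concatenate([s*z,z],-1); R,t=ext(p,st)
    w=(c-t)@R; w[p["z_map"]==0]=np.nan; return w
def proj(p,X,st=None):
    R,t=ext(p,st); return cv2.projectPoints(np.array(X,float).reshape(-1,3),cv2.Rodrigues(R)[0],t,K(p),np.array([p["k1"],0,0,0,0.]))[0].reshape(-1,2)
E
python3 - <<'E'
from h import *
for n in ["scene","side","wrist"]:
    st=get_state(); p=read_camera(n); save(p,n+"0"); print(n,p["vfov"],p["k1"],p.get("R"),p.get("t"),p.get("hand_eye"))
    w=cloud(p,st)
    for th in ["rack","insert","collar","bed","tray","wax_tin","die","punch","spatula"]:
        for d in silhouettes(p,th)[:4]:
            if d["conf"]>.2:
                m=d["mask"]; x=w[m]; x=x[~np.isnan(x[:,0])]
                print(th,round(d["conf"],2),np.round(d["box"]),np.round(np.median(x,0),3) if len(x) else None, np.round(np.percentile(x,98,axis=0),3) if len(x) else None)
print(get_state())
E
```

```text
scene 43.135482951538336 0.046743922448122366 [[ 0.22174274  0.97508623  0.00608376]
 [ 0.77940757 -0.17348767 -0.60201817]
 [-0.58596417  0.13823488 -0.79845921]] [-0.17956809 -0.32114361  1.62481788] None
rack 0.58 [386. 198.  56.  95.] [0.54  0.211 0.013] [0.618 0.262 0.113]
insert 0.88 [421. 182.  26.  31.] [0.466 0.333 0.038] [0.491 0.363 0.046]
insert 0.83 [398. 154.  26.  24.] [0.359 0.299 0.039] [0.375 0.332 0.046]
insert 0.71 [348. 159.  24.  29.] [0.35  0.159 0.039] [0.37  0.182 0.045]
insert 0.69 [384. 174.  25.  33.] [0.481 0.214 0.112] [0.505 0.242 0.117]
collar 0.5 [394. 201.  22.  15.] [0.567 0.214 0.114] [0.574 0.236 0.12 ]
bed 0.94 [213. 229.  50.  55.] [ 0.5   -0.223  0.044] [ 0.55  -0.173  0.055]
bed 0.58 [355. 275.  28.  31.] [0.701 0.086 0.032] [0.725 0.114 0.037]
bed 0.58 [260. 292.  81.  11.] [ 0.684 -0.172  0.023] [ 0.713 -0.048  0.029]
tray 0.63 [296. 218.  63.  61.] [ 0.493 -0.02   0.005] [0.573 0.053 0.024]
tray 0.62 [386. 177.  27.  29.] [0.481 0.213 0.113] [0.505 0.24  0.118]
wax_tin 0.9 [353. 276.  28.  29.] [0.701 0.086 0.032] [0.725 0.115 0.037]
wax_ti
[... 2545 characters left out ...]
13 0.204 0.017]
{'clock': 1.5, 'joint_pos': array([-1.39592471e-01,  3.13196411e-01,  4.61106301e-02,  1.30355351e+00,
        5.52031101e-06,  1.43123327e+00]), 'qvel': array([-0.00012745,  0.00130801,  0.00072665, -0.00274823, -0.00070429,
        0.00020678]), 'tau': array([-1.36231312e-03, -4.80465102e+01,  2.98805594e+01,  5.74808164e-04,
       -2.64123155e-04,  1.60023239e-05]), 'tcp_pos': array([ 5.75066478e-01, -1.29665660e-05,  2.31329584e-01]), 'orientation': array([6.10458353e-05, 7.07117178e-01, 7.07096380e-01, 4.94622015e-05]), 'wrist_force': array([0.50896434, 0.32507028, 0.10785765]), 'ft_torque': array([0.00117381, 0.0064327 , 0.00640018]), 'finger_gap': 0.08559601680114741}
```

View images.

```bash
python3 - <<'E'
import cv2
a=cv2.imread("pics/scene0.png")[120:330,170:520]; cv2.imwrite("pics/s1.png",cv2.resize(a,(800,480),interpolation=3))
b=cv2.imread("pics/side0.png")[130:380,190:490]; cv2.imwrite("pics/s2.png",cv2.resize(b,(720,600),interpolation=3))
E
```

```text
(no output)
```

View pics/s1.png

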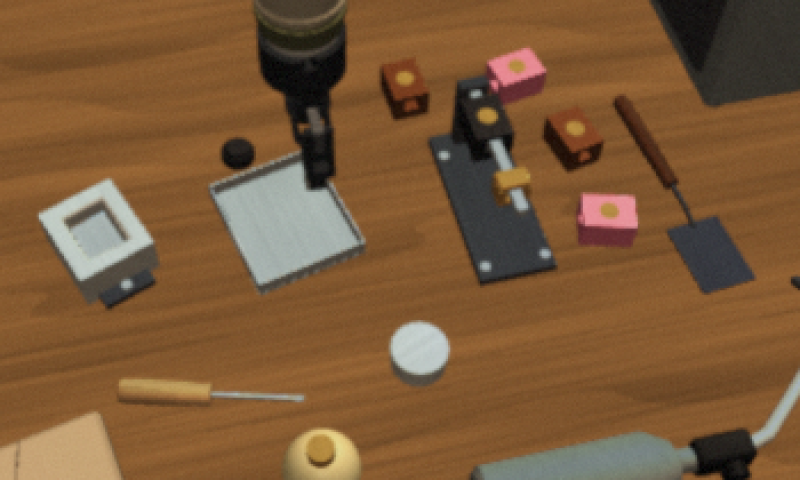

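View pics/s2.png

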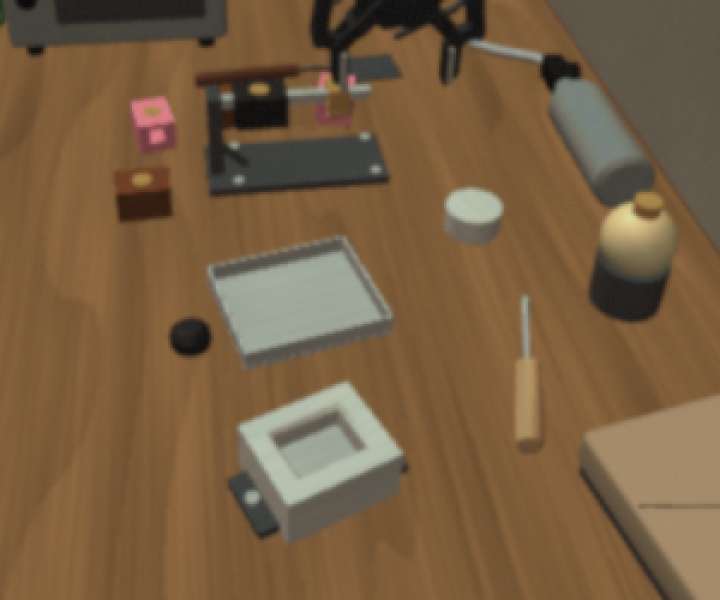

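View pics/wrist0.png

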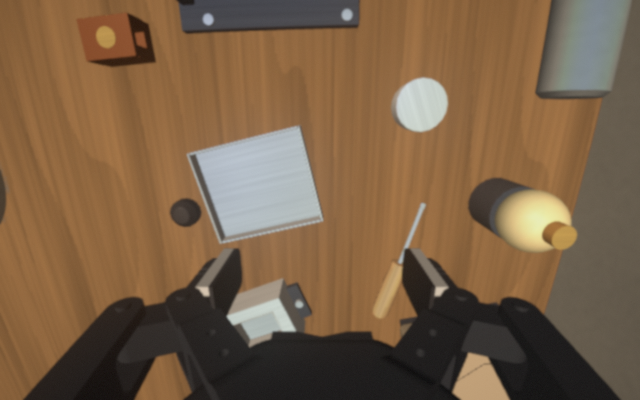

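```bash
cat > fit.py <<'E'
from h import *
def pts(p,w,th,k=0):
    d=silhouettes(p,th)[k]; m=d["mask"]; x=w[m]; return x[~np.isnan(x[:,0])],d
def rect(x,lo,hi):
    y=x[(x[:,2]>lo)&(x[:,2]<hi)][:,:2]
    (c,s,a)=cv2.minAreaRect((y*1000).astype(np.float32)); return len(y),np.round(c,1),np.round(s,1),round(a,2)
E
python3 - <<'E'
from fit import *
for n in ["scene","side"]:
    p=read_camera(n); w=cloud(p)
    x,_=pts(p,w,"rack"); print(n,"rack base",rect(x,.004,.022))
    v=w.reshape(-1,3); b=v[(v[:,0]>.51)&(v[:,0]<.66)&(abs(v[:,1]-.21)<.05)&(v[:,2]>.08)&(v[:,2]<.13)]
    print("bar/collar",len(b),rect(b,.09,.125))
    h=np.histogram(b[:,0],bins=15); print(h)
    b=v[(v[:,0]>.43)&(v[:,0]<.52)&(abs(v[:,1]-.21)<.05)&(v[:,2]>.105)&(v[:,2]<.13)]
    print("block top",rect(b,.1,.13), np.median(b,0))
    x,_=pts(p,w,"bed"); print("bed top",rect(x,.045,.06), np.median(x[(x[:,2]>.044)],0))
    x,_=pts(p,w,"tray"); print("tray",rect(x,-.01,.03))
E
```

```text
scene rack base (1700, array([515.1, 219.4]), array([213.4,  91.4]), 2.0)
bar/collar 349 (325, array([555.7, 219.8]), array([90.7, 36.6]), 3.24)
(array([12, 12, 13, 10, 14,  7, 13, 34, 38, 47, 89, 13,  9, 16, 22]), array([0.51000164, 0.51607615, 0.52215067, 0.52822518, 0.53429969,
       0.54037421, 0.54644872, 0.55252323, 0.55859774, 0.56467226,
       0.57074677, 0.57682128, 0.5828958 , 0.58897031, 0.59504482,
       0.60111934]))
block top (397, array([474.7, 218.8]), array([89.8, 44.5]), 1.18) [0.47778642 0.21798655 0.11348354]
bed top (888, array([ 484.8, -226. ]), array([111.2,  88.1]), 21.89) [ 0.48720375 -0.22789926  0.05079578]
tray (2504, array([482.6, -18.9]), array([173.1, 131. ]), 13.74)
side rack base (1400, array([515.1, 219.9]), array([210.2,  96.1]), 0.84)
bar/collar 269 (242, array([554.5, 219.5]), array([35.3, 90. ]), 78.54)
(array([13, 11, 15, 15, 13, 12, 34, 34, 25, 24, 19, 13, 12, 14, 15]), array([0.51007265, 0.51606283, 0.52205301, 0.5280432 , 0.53403338,
       0.54002356, 0.54601374, 0.55200393, 0.55799411, 0.56398429,
       0.56997447, 0.57596466, 0.58195484, 0.58794502, 0.5939352 ,
       0.59992539]))
block top (264, array([474.1, 218.6]), array([89.6, 48.4]), 3.88) [0.47341818 0.21428367 0.11286463]
bed top (1497, array([ 484.5, -222.6]), array([105.3,  92.1]), 21.78) [ 0.48256069 -0.22828888  0.05102032]
tray (2791, array([490.7, -16.2]), array([150.6, 133.7]), 13.22)
```

Emit:
{"op": "send_rows", "data": {"deltas": [[[-1,4,1,0,0,8.4],[-2,8,2,0,0,16.8],[-3,12,2,0,0,25.2],[-4,16,2,0,0,33.6],[-4,20,2,0,0,42],[-4,21.5,2,0,0,50.4],[-4,21.5,2,0,0,58.8],[-4,21.5,2,0,0,67.2],[-4,21.5,2,0,0,75.6],[-4,21.5,2,0,0,84],[-4,21.5,2,0,0,92],[-4,21.5,2,0,0,92]]]}}

```text
clock: 3.1
tcp_pos: [0.5351, 0.215, 0.2513]
orientation: [0.0, -0.018, 1.0, 0.0]
wrist_force: [0.5, -0.4, 0.2]
finger_gap: 0.0851
```

```bash
python3 - <<'E'
from fit import *
st=get_state(); p=read_camera("wrist"); save(p,"w1"); w=cloud(p,st); np.savez("w1.npz",w=w)
print(st["clock"],st["tcp_pos"],st["orientation"],st["joint_pos"],st["wrist_force"],st["ft_torque"])
for th in ["rack","insert","collar"]:
    for d in silhouettes(p,th):
        x=w[d["mask"]]; x=x[~np.isnan(x[:,0])]; print(th,round(d["conf"],2),np.round(d["box"]),len(x), np.round(np.median(x,0),4) if len(x) else 0)
E
```

```text
3.1 [0.53505421 0.21500021 0.25131057] [ 1.46167272e-05 -1.76412754e-02  9.99844380e-01  3.81812345e-05] [2.42861400e-01 3.12146271e-01 9.32909654e-02 1.35189547e+00
 6.79055321e-05 2.07577020e-01] [ 0.53896748 -0.44169866  0.24151537] [ 0.00045341 -0.02916339 -0.01046353]
rack 0.56 [330. 154.  74. 179.] 6746 [0.5135 0.2176 0.0127]
insert 0.85 [402.  25.  59.  50.] 2586 [0.3516 0.2977 0.0401]
insert 0.77 [284.  20.  47.  41.] 1598 [0.3543 0.1639 0.0401]
insert 0.69 [421. 118.  51.  56.] 2156 [0.4565 0.3348 0.0402]
insert 0.58 [332. 130.  47.  56.] 2734 [0.4708 0.2202 0.1134]
insert 0.56 [406. 205.  58.  48.] 1674 [0.5731 0.3327 0.0401]
collar 0.75 [327. 209.  32.  29.] 783 [0.5561 0.2217 0.115 ]
```

View pics/w1.png

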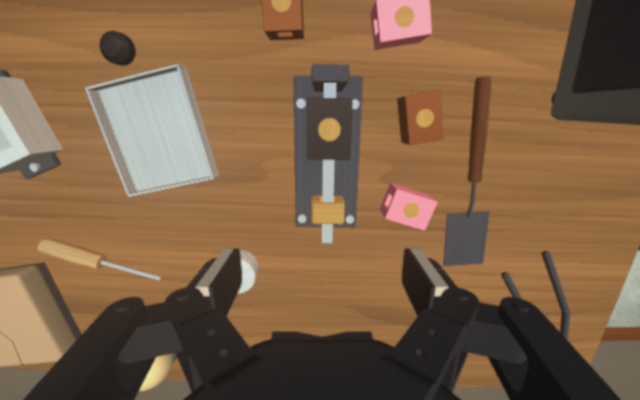

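The wrist picture shows the rack, with the dark block on its bar at (330,130) and the brass collar at (327,209) near the free end at (327,240). Insert candidates are brown (283,10) and (425,118), pink (404,16) and (411,207), and the dark one on the bar (330,130). Only the dark one fits "graphite, on the bar".

```bash
python3 - <<'E'
from fit import *
w=np.load("w1.npz")["w"]; v=w.reshape(-1,3); v=v[~np.isnan(v[:,0])]
def sel(x0,x1,z0,z1,y0=.17,y1=.27): return v[(v[:,0]>x0)&(v[:,0]<x1)&(v[:,2]>z0)&(v[:,2]<z1)&(v[:,1]>y0)&(v[:,1]<y1)]
b=sel(.40,.63,.006,.018); print("base",rect(b,0,.1),np.median(b[:,2]))
top=sel(.42,.62,.1,.13)
c=sel(.54,.58,.1115,.125); print("collar",rect(c,0,1),np.median(c[:,2]))
c=sel(.43,.52,.110,.12); print("block",rect(c,0,1),np.median(c[:,2]))
bar=np.r_[sel(.507,.54,.1,.11),sel(.575,.61,.1,.11)]; k=np.polyfit(bar[:,0],bar[:,1],1); print("bar",len(bar),k,np.degrees(np.arctan(k[0])),np.polyval(k,.5565),np.polyval(k,.47),bar[:,0].min(),bar[:,0].max(),np.median(bar[:,2]))
print(rect(bar,0,1))
im=cv2.imread("pics/w1.png")[60:260,260:460]; cv2.imwrite("pics/w1c.png",cv2.resize(im,(600,600),interpolation=3))
E
```

```text
base (5098, array([512.9, 221. ]), array([208.8,  90.5]), 1.31) 0.01237315175642897
collar (699, array([559.7, 222.3]), array([24.1, 35.7]), 1.29) 0.11516262052822304
block (2740, array([472.4, 220.3]), array([59.6, 44. ]), 1.29) 0.1134168682375033
bar 534 [0.02269063 0.20963088] 1.299854233979294 0.22225821232642198 0.2202954729025815 0.5070304307544276 0.5981072613794151 0.10639104867407746
(534, array([552.5, 222.2]), array([91.1, 11.5]), 1.46)
```

View pics/w1c.png

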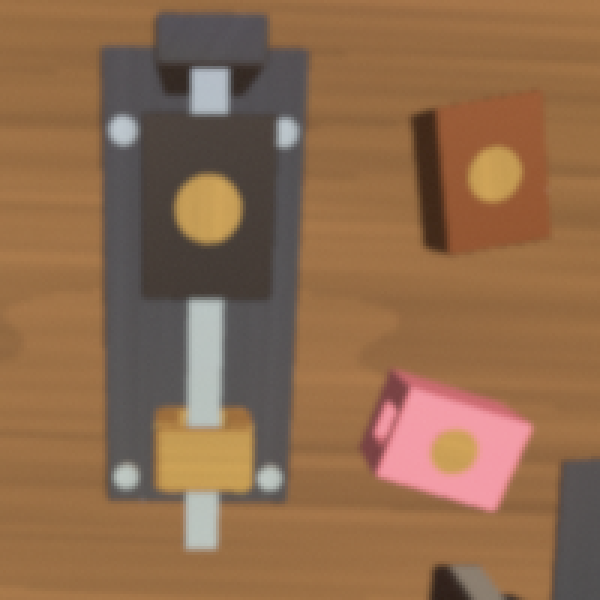

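Emit:
{"op": "send_rows", "data": {"deltas": [[[2.5,0.7,-4,0,0,-0.7],[2.5,0.7,-8,0,0,-0.7],[2.5,0.7,-12,0,0,-0.7],[2.5,0.7,-15,0,0,-0.7],[2.5,0.7,-16.7,0,0,-0.7],[2.5,0.7,-16.7,0,0,-0.7],[2.5,0.7,-16.7,0,0,-0.7]]]}}

```text
clock: 4.0
tcp_pos: [0.5602, 0.222, 0.0846]
orientation: [-0.0, -0.011, 1.0, 0.0]
wrist_force: [-0.1, 0.1, 1.1]
finger_gap: 0.0854
```

Emit:
{"op": "send_rows", "data": {"deltas": [[[0,0,0,0,0,0],[0,0,0,0,0,0],[0,0,0,0,0,0],[0,0,0,0,0,0],[0,0,0,0,0,0],[0,0,0,0,0,0],[0,0,0,0,0,0],[0,0,0,0,0,0]]], "jaw": -1, "force": 30}}

```text
clock: 4.8
tcp_pos: [0.5607, 0.2221, 0.0854]
orientation: [0.001, -0.011, 1.0, 0.0]
wrist_force: [-1.4, -1.5, 6.0]
finger_gap: 0.0356
```

Emit:
{"op": "send_rows", "data": {"deltas": [[[0,0,0.2,0,0,0],[0,0,0.35,0,0,0],[0,0,0.35,0,0,0]]]}}

```text
clock: 5.1
tcp_pos: [0.5598, 0.2219, 0.0876]
orientation: [-0.0, -0.011, 1.0, -0.0]
wrist_force: [-0.2, 0.6, -0.4]
finger_gap: 0.0355
```

Emit:
{"op": "send_rows", "data": {"deltas": [[[1.5,0.03,0,0,0,0],[3,0.07,0,0,0,0],[4.5,0.1,0,0,0,0],[6,0.14,0,0,0,0],[7.5,0.17,0,0,0,0],[8,0.18,0,0,0,0],[8,0.18,0,0,0,0]]]}}

```text
clock: 5.8
tcp_pos: [0.6402, 0.2236, 0.0871]
orientation: [-0.0, -0.011, 1.0, -0.0]
wrist_force: [-0.8, 0.6, -1.4]
finger_gap: 0.0357
```

```bash
python3 - <<'E'
from h import *
st=get_state(); p=read_camera("wrist"); save(p,"w2"); print(st["wrist_force"],st["joint_pos"])
p=read_camera("scene"); im=p["img"][140:260,330:470,::-1]; cv2.imwrite("pics/s3.png",cv2.resize(im,(700,600),interpolation=3))
E
```

```text
[-0.77795277  0.60596131 -1.39094404] [2.17736206e-01 5.80775982e-01 1.03149883e-01 1.09396243e+00
 1.31856355e-04 1.95443969e-01]
```

View pics/w2.png

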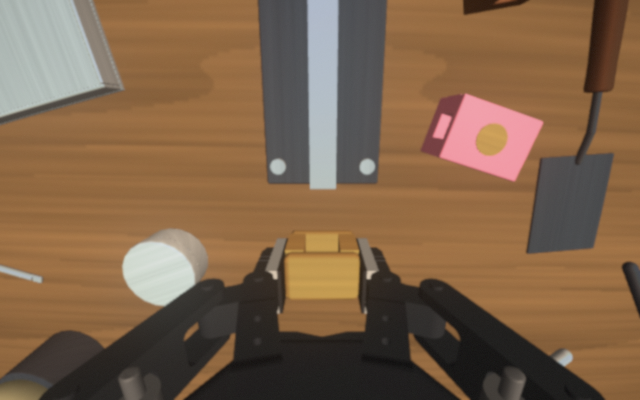

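View pics/s3.png

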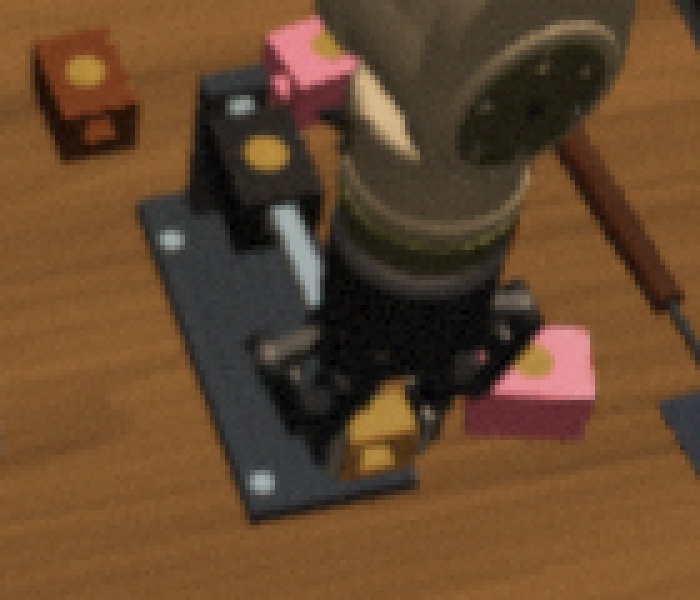

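Emit:
{"op": "send_rows", "data": {"deltas": [[[-1,-3,3,0,0,2],[-4,-7,5,0,0,4],[-7,-11,5,0,0,6],[-10,-15,5,0,0,8],[-12,-18,5,0,0,10],[-14,-21.5,3,0,0,12],[-15,-24,0,0,0,12],[-15,-24,-3,0,0,12],[-15,-24,-5.5,0,0,12],[-15,-24,-6.5,0,0,12],[-15,-24,-7,0,0,12],[-15,-24,-7,0,0,12]]]}}

```text
clock: 7.1
tcp_pos: [0.49, -0.0159, 0.018]
orientation: [-0.0, -0.116, 0.993, 0.0]
wrist_force: [0.6, 1.0, -1.0]
finger_gap: 0.0356
```

Emit:
{"op": "send_rows", "data": {"deltas": [[[0,0,-0.4,0,0,0],[0,0,-0.65,0,0,0],[0,0,-0.75,0,0,0],[0,0,-0.75,0,0,0]]]}}

```text
clock: 7.5
tcp_pos: [0.4902, -0.0162, 0.0105]
orientation: [0.0, -0.116, 0.993, -0.0]
wrist_force: [0.7, -0.1, -1.9]
finger_gap: 0.0359
```

Emit:
{"op": "send_rows", "data": {"deltas": [[[0,0,-0.1,0,0,0],[0,0,-0.1,0,0,0]]]}}

```text
clock: 7.7
tcp_pos: [0.4902, -0.0163, 0.0094]
orientation: [0.0, -0.116, 0.993, -0.0]
wrist_force: [0.1, 1.1, -1.6]
finger_gap: 0.0354
```

Emit:
{"op": "send_rows", "data": {"deltas": [[[0,0,0,0,0,0],[0,0,0,0,0,0],[0,0,0,0,0,0],[0,0,0,0,0,0],[0,0,3,0,0,0],[0,0,7,0,0,0],[0,0,12,0,0,0],[0,0,15,0,0,0]]], "jaw": 0.5}}

```text
clock: 8.5
tcp_pos: [0.4912, -0.0164, 0.1628]
orientation: [0.002, -0.116, 0.993, -0.001]
wrist_force: [0.9, 0.2, 0.8]
finger_gap: 0.0639
```

```bash
python3 - <<'E'
from h import *
st=get_state(); p=read_camera("wrist"); save(p,"w3"); w=cloud(p,st); print(st["tcp_pos"],st["joint_pos"])
for th in ["collar","tray"]:
    for d in silhouettes(p,th)[:2]:
        x=w[d["mask"]]; x=x[~np.isnan(x[:,0])]; print(th,d["conf"],d["box"],np.median(x,0))
E
```

```text
[ 0.49115807 -0.0164032   0.16284183] [-1.96961953e-01  1.82769770e-01 -2.96570656e-01  1.08773157e+00
  9.70178771e-05 -4.29191490e-01]
collar 0.58 [322.6, 190.1, 36.1, 28.3] [ 0.48653392 -0.01712351  0.0388614 ]
tray 0.94 [322.7, 183.8, 132.0, 136.7] [ 0.48132621 -0.01576504  0.00356461]
```

View pics/w3.png

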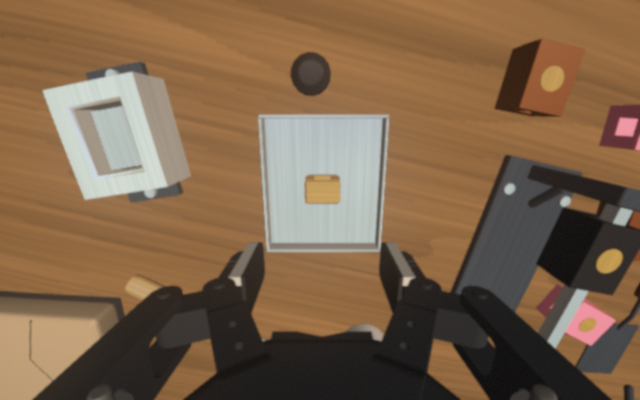

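Emit:
{"op": "send_rows", "data": {"deltas": [[[0,-4,2,0,0,4],[0,-8,4,0,0,8],[0,-12,6,0,0,8.5],[0,-16,7,0,0,8.5],[0,-20,7,0,0,8.5],[0,-20.5,7,0,0,8.5],[0,-20.5,7,0,0,8.5]]]}}

```text
clock: 9.35
tcp_pos: [0.4891, -0.2219, 0.2273]
orientation: [-0.001, -0.188, 0.982, 0.001]
wrist_force: [-0.3, 0.4, -0.0]
finger_gap: 0.0643
```

```bash
python3 - <<'E'
from fit import *
st=get_state(); p=read_camera("wrist"); save(p,"w4"); w=cloud(p,st); np.savez("w4.npz",w=w); print(st["tcp_pos"],st["orientation"],st["joint_pos"])
x,d=pts(p,w,"bed"); print(d["conf"],d["box"],np.median(x,0))
t=x[abs(x[:,2]-.05)<.004]; print("top",np.median(t[:,2]),rect(t,0,1))
c=np.array(rect(t,0,1)[1])/1000
v=w.reshape(-1,3); q=v[(np.hypot(v[:,0]-c[0],v[:,1]-c[1])<.045)&(v[:,2]<.045)&(v[:,2]>.02)]
print("floor",np.median(q[:,2]),rect(q,np.median(q[:,2])-.002,np.median(q[:,2])+.002))
# pocket hole: raster of top
R=st["orientation"];a=np.radians(22)
for deg in [20,21,22,23]:
    a=np.radians(deg); M=np.array([[np.cos(a),np.sin(a)],[-np.sin(a),np.cos(a)]]); y=(t[:,:2]-c)@M.T
    m=abs(y[:,1])<.015; m2=abs(y[:,0])<.02
    xs=y[m,0]; ys=y[m2,1]
    print(deg,xs.min(),xs[xs<0].max(),xs[xs>0].min(),xs.max(),ys.min(),ys[ys<0].max(),ys[ys>0].min(),ys.max())
E
```

```text
[ 0.48911992 -0.22185027  0.2273282 ] [-0.00116466 -0.18783537  0.98219894  0.00132924] [-5.75502043e-01  2.43605172e-01 -5.75402202e-02  1.27317219e+00
  3.06534218e-04 -9.53418835e-01]
0.73 [322.7, 168.6, 74.2, 105.5] [ 0.47680627 -0.22705794  0.0494151 ]
top 0.05023181883952966 (4377, array([ 483.2, -224.4]), array([104.2,  88.4]), 21.74)
floor 0.031573446741726956 (1582, array([ 484.4, -223.9]), array([61.1, 47.2]), 22.15)
20 -0.05241913437509947 -0.032058088487146384 0.03113388735569767 0.052091800202010145 -0.04396278245694555 -0.023588723864648307 0.02298277588217372 0.04427051978050653
21 -0.05211426583379912 -0.0323122209075452 0.031312151477924044 0.05208899537349694 -0.04406656244466559 -0.023654466068207897 0.023316414284902425 0.04425745139065163
22 -0.052070017097761226 -0.03237983641565275 0.03138086437382794 0.05211193199953993 -0.04415691933058262 -0.02340070559775631 0.023642950281968774 0.04423090175237158
23 -0.05234646256631936 -0.03216731477434369 0.03124469826177324 0.052223768336085455 -0.044233825591113864 -0.023091897164696215 0.023757629878678656 0.044190878952943394
```

View pics/w4.png

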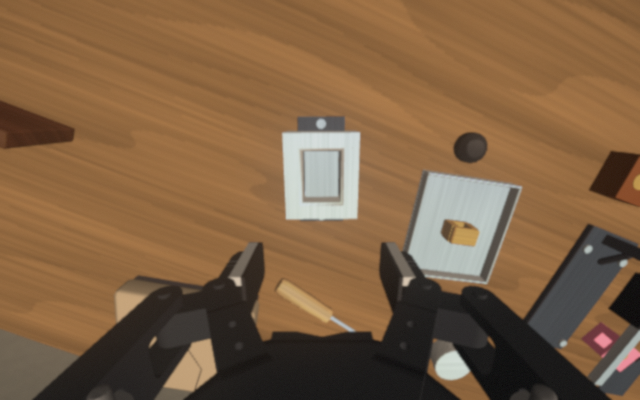

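Emit:
{"op": "send_rows", "data": {"deltas": [[[0,4,0,0,0,-4],[0,8,0,0,0,-8],[0,12,0,0,0,-12],[0,16,0,0,0,-16],[-0.5,20.5,0,0,0,-20],[-0.8,25,0,0,0,-20.4],[-1,29.5,0,0,0,-20.4],[-1.5,34,0,0,0,-20.4],[-1.8,39,0,0,0,-20.4],[-1.8,43,-1,0,0,-20.4],[-1.8,44.2,-2,0,0,-20.4],[-1.8,44.2,-3,0,0,-20.4]]], "jaw": 1}}

```text
clock: 10.65
tcp_pos: [0.4705, 0.2232, 0.1984]
orientation: [-0.0, -0.015, 1.0, -0.0]
wrist_force: [1.2, 0.3, 0.9]
finger_gap: 0.085
```

Emit:
{"op": "send_rows", "data": {"deltas": [[[0,0,-2,0,0,0],[0,0,-4,0,0,0],[0,0,-4,0,0,0],[0,0,-4,0,0,0]]]}}

```text
clock: 11.05
tcp_pos: [0.4714, 0.2198, 0.1591]
orientation: [-0.001, -0.012, 1.0, -0.0]
wrist_force: [-1.0, -0.0, 0.8]
finger_gap: 0.0853
```

```bash
python3 - <<'E'
from fit import *
st=get_state(); print(st["tcp_pos"],np.degrees(2*np.arctan2(st["orientation"][2],st["orientation"][1]))-180,st["joint_pos"])
E
```

```text
[0.47142171 0.21975765 0.15909052] 1.3395750445792487 [ 2.81859556e-01  2.42793772e-01 -2.29299732e-01  1.10030175e+00
 -1.21027215e-04  2.58479658e-01]
```

Correct by +1 mm in x and +0.5 mm in y, then descend to TCP z 0.089.

Emit:
{"op": "send_rows", "data": {"deltas": [[[0.1,0.05,-2.5,0,0,0],[0.1,0.05,-5,0,0,0],[0.1,0.05,-6.5,0,0,0],[0.1,0.05,-7,0,0,0],[0.1,0.05,-7,0,0,0]]]}}

```text
clock: 11.55
tcp_pos: [0.4733, 0.2209, 0.0897]
orientation: [0.0, -0.012, 1.0, 0.0]
wrist_force: [-0.0, 0.7, -0.5]
finger_gap: 0.0852
```

Emit:
{"op": "send_rows", "data": {"deltas": [[[0,0,0,0,0,0],[0,0,0,0,0,0],[0,0,0,0,0,0],[0,0,0,0,0,0],[0,0,0,0,0,0],[0,0,0,0,0,0],[0,0,0,0,0,0],[0,0,0,0,0,0]]], "jaw": -1, "force": 40}}

```text
clock: 12.35
tcp_pos: [0.4738, 0.2214, 0.0904]
orientation: [0.001, -0.012, 1.0, 0.0]
wrist_force: [-0.3, -0.8, 5.7]
finger_gap: 0.0431
```

Emit:
{"op": "send_rows", "data": {"deltas": [[[0,0,0.2,0,0,0],[0,0,0.3,0,0,0],[0,0,0.3,0,0,0]]]}}

```text
clock: 12.65
tcp_pos: [0.4727, 0.2213, 0.0921]
orientation: [-0.0, -0.012, 1.0, -0.0]
wrist_force: [-0.4, -0.7, -2.5]
finger_gap: 0.0434
```

```bash
python3 - <<'E'
from h import *
st=get_state(); p=read_camera("wrist"); save(p,"w5"); w=cloud(p,st); print(st["tcp_pos"],st["wrist_force"])
v=w.reshape(-1,3); c=v[(v[:,2]>.108)&(v[:,2]<.13)&(v[:,0]>.43)&(v[:,0]<.52)&(abs(v[:,1]-.22)<.021)]; print(len(c),np.median(c,0))
p=read_camera("side"); im=p["img"][140:210,250:370,::-1]; cv2.imwrite("pics/s5.png",cv2.resize(im,(800,467),interpolation=3))
E
```

```text
[0.4727354  0.2212537  0.09210839] [-0.42972361 -0.73644194 -2.46385065]
9641 [0.46638385 0.21969025 0.11517189]
```

View pics/w5.png

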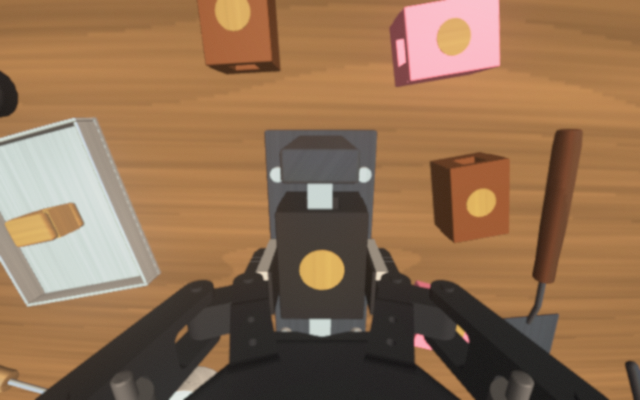

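View pics/s5.png

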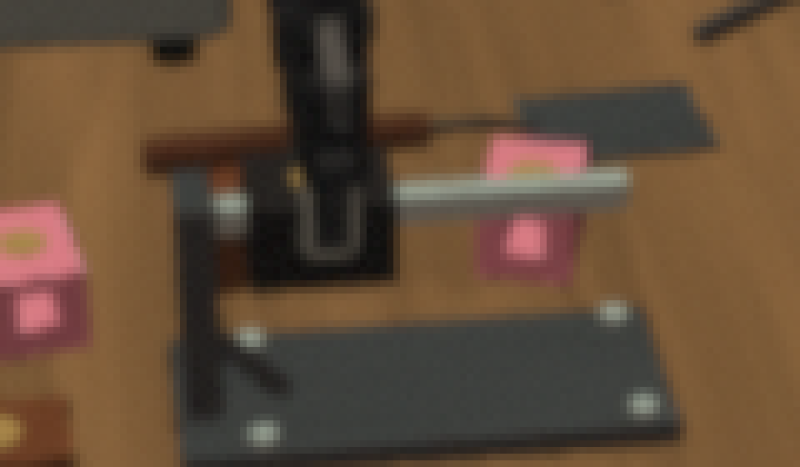

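Emit:
{"op": "send_rows", "data": {"deltas": [[[0,0,0.1,0,0,0],[1.5,0.03,0.1,0,0,0],[3.5,0.08,0.1,0,0,0],[5.5,0.12,0.1,0,0,0],[7.5,0.17,0.1,0,0,0],[9.5,0.22,0.1,0,0,0]]]}}

```text
clock: 13.35
tcp_pos: [0.5687, 0.2235, 0.0931]
orientation: [-0.0, -0.012, 1.0, 0.0]
wrist_force: [0.8, 0.2, -1.6]
finger_gap: 0.0433
```

Emit:
{"op": "send_rows", "data": {"deltas": [[[2,0.04,0,0,0,0],[4,0.09,0,0,0,0],[6,0.13,0,0,0,0],[8,0.18,0,0,0,0],[8.5,0.19,0,0,0,0],[8.5,0.19,0,0,0,0]]]}}

```text
clock: 13.95
tcp_pos: [0.6532, 0.2252, 0.0926]
orientation: [-0.0, -0.012, 1.0, -0.0]
wrist_force: [-0.5, -0.1, -1.8]
finger_gap: 0.0431
```

```bash
python3 - <<'E'
from h import *
st=get_state(); p=read_camera("wrist"); save(p,"w6"); w=cloud(p,st); np.savez("w6.npz",w=w); print(st["tcp_pos"],st["wrist_force"])
v=w.reshape(-1,3); c=v[(v[:,2]>.105)&(v[:,2]<.13)&(v[:,0]>.60)&(v[:,0]<.70)&(abs(v[:,1]-.225)<.021)]; print(len(c),np.median(c,0),np.percentile(c,[1,99],axis=0))
A=np.c_[c[:,:2],np.ones(len(c))]; print(np.linalg.lstsq(A,c[:,2],rcond=None)[0])
E
```

```text
[0.6531586  0.22520788 0.09258726] [-0.51054889 -0.12322186 -1.77379307]
9591 [0.64632824 0.22507299 0.11554936] [[0.62094772 0.20440703 0.10816402]
 [0.68012257 0.24558142 0.11697489]]
[0.02016696 0.00845433 0.10039866]
```

View pics/w6.png

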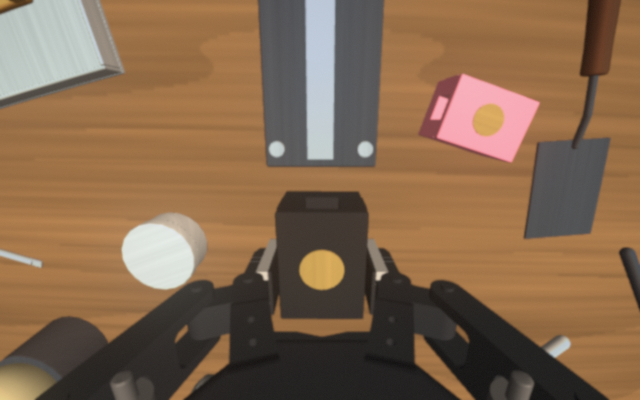

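```bash
python3 - <<'E'
from h import *
w=np.load("w6.npz")["w"]; im=cv2.imread("pics/w6.png").astype(int)
v=w.reshape(-1,3); c=v[(v[:,2]>.1125)&(v[:,2]<.13)&(v[:,0]>.60)&(v[:,0]<.70)&(abs(v[:,1]-.225)<.026)]
print(cv2.minAreaRect((c[:,:2]*1000).astype(np.float32)))
m=(im[...,2]>150)&(im[...,0]<110); r=np.zeros_like(m); r[245:295,295:350]=1; d=w[m&r]; d=d[~np.isnan(d[:,0])]; print("disc",d.mean(0),len(d), (d.min(0)+d.max(0))/2)
E
```

```text
((651.6082153320312, 225.19744873046875), (61.56884765625, 51.98255920410156), 1.301313042640686)
disc [0.6511397  0.22525577 0.11594944] 1375 [0.65137601 0.22529247 0.11579973]
```

Emit:
{"op": "send_rows", "data": {"deltas": [[[0,-1,3,0,0,0],[-1.5,-5,5,0,0,2],[-3,-9,6,0,0,4],[-4.5,-13,6,0,0,6],[-6,-17,6,0,0,8],[-7.5,-21,6,0,0,10],[-9,-25,6,0,0,12],[-10.5,-29,6,0,0,14],[-12,-33,6,0,0,16],[-13.5,-37,6,0,0,18],[-15,-41,6,0,0,20],[-16.9,-44.9,5,0,0,20.4]]]}}

```text
clock: 15.2
tcp_pos: [0.4835, -0.2248, 0.1448]
orientation: [0.001, -0.19, 0.982, -0.001]
wrist_force: [1.0, -0.3, -2.0]
finger_gap: 0.0431
```

Emit:
{"op": "send_rows", "data": {"deltas": [[[0,0,-1,0,0,0],[0,0,-3,0,0,0],[0,0,-3,0,0,0],[0,0,-3,0,0,0]]]}}

```text
clock: 15.6
tcp_pos: [0.4833, -0.2223, 0.1133]
orientation: [-0.001, -0.19, 0.982, 0.001]
wrist_force: [0.5, -0.1, -1.2]
finger_gap: 0.0434
```

```bash
python3 - <<'E'
from fit import *
st=get_state(); p=read_camera("wrist"); save(p,"w7"); w=cloud(p,st); print(st["tcp_pos"],np.degrees(2*np.arctan2(st["orientation"][2],st["orientation"][1]))-180,st["wrist_force"])
im=p["img"].astype(int)
m=(im[...,0]>150)&(im[...,2]<110); r=np.zeros_like(m); r[245:295,295:350]=1; d=w[m&r]; d=d[~np.isnan(d[:,0])]; print("disc",d.mean(0),len(d))
x=w[silhouettes(p,"bed")[0]["mask"]]; x=x[~np.isnan(x[:,0])];t=x[abs(x[:,2]-.05)<.003]; print(rect(t,0,1),np.median(t[:,2]))
E
```

```text
[ 0.48333392 -0.22226259  0.1132739 ] 21.850516294931566 [ 0.49989671 -0.10020947 -1.15259237]
disc [ 0.48149831 -0.22301226  0.13667597] 1369
(5131, array([ 471.9, -229. ]), array([79.8, 88.6]), 21.84) 0.05037498704175086
```

View pics/w7.png

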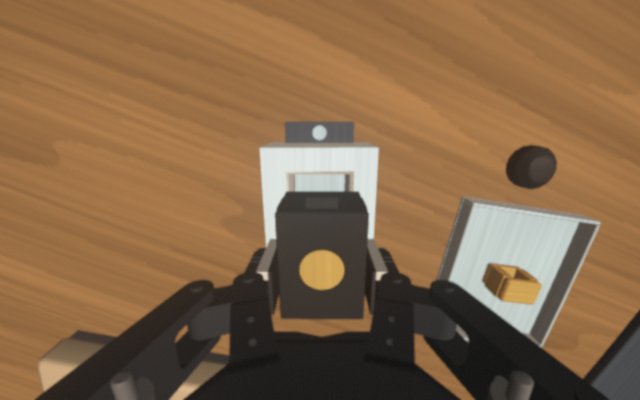

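Emit:
{"op": "send_rows", "data": {"deltas": [[[0.1,-0.1,-2,0,0,0],[0.1,-0.1,-3.5,0,0,0],[0.1,-0.1,-4,0,0,0],[0.1,-0.1,-4,0,0,0],[0.1,-0.1,-4,0,0,0],[0.1,-0.1,-4,0,0,0]]]}}

```text
clock: 16.3
tcp_pos: [0.4858, -0.2249, 0.0744]
orientation: [0.001, -0.189, 0.982, -0.001]
wrist_force: [-0.7, -0.8, -2.8]
finger_gap: 0.0426
```

```bash
cat > chk.py <<'E'
from fit import *
import sys
st=get_state(); p=read_camera("wrist"); save(p,sys.argv[1]); w=cloud(p,st); print(st["tcp_pos"],np.degrees(2*np.arctan2(st["orientation"][2],st["orientation"][1]))-180,st["wrist_force"])
im=p["img"].astype(int)
m=(im[...,0]>150)&(im[...,2]<110); r=np.zeros_like(m); r[245:295,295:350]=1; d=w[m&r]; d=d[~np.isnan(d[:,0])]; D=d.mean(0);print("disc",D,len(d))
a=np.radians(21.75); o=D[:2]-[.4832,-.2244]; print("err along,across bed mm",1000*np.array([o@[np.cos(a),np.sin(a)],o@[-np.sin(a),np.cos(a)]]))
E
python3 chk.py w8
```

```text
[ 0.48576065 -0.22494495  0.07436968] 21.812620673225524 [-0.7408234  -0.7638129  -2.77238889]
disc [ 0.4838901  -0.22561422  0.09773114] 1366
err along,across bed mm [ 0.19102975 -1.38350403]
```

View pics/w8.png

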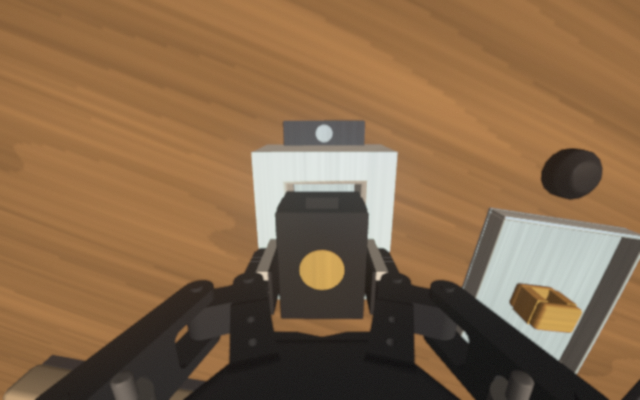

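Emit:
{"op": "send_rows", "data": {"deltas": [[[-0.04,0.11,0,0,0,0],[-0.04,0.11,-0.4,0,0,0],[-0.04,0.11,-0.8,0,0,0],[-0.04,0.11,-1.2,0,0,0],[-0.04,0.11,-1.2,0,0,0]]]}}

```text
clock: 16.85
tcp_pos: [0.484, -0.2232, 0.0604]
orientation: [-0.001, -0.189, 0.982, 0.001]
wrist_force: [0.9, 0.6, -2.6]
finger_gap: 0.0431
```

```bash
python3 chk.py w9
```

```text
[ 0.48404269 -0.22318568  0.060411  ] 21.794374578531546 [ 0.93342203  0.61451841 -2.60656441]
disc [ 0.48220182 -0.2239357   0.08377652] 1365
err along,across bed mm [-0.75506826  0.80113082]
```

View pics/w9.png

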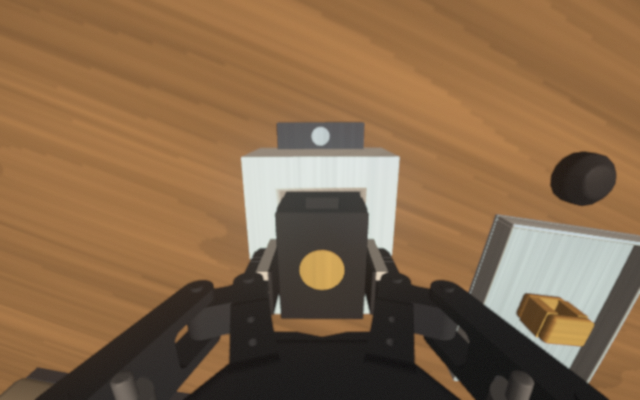

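Emit:
{"op": "send_rows", "data": {"deltas": [[[0.03,-0.03,-0.3,0,0,0],[0.03,-0.03,-0.65,0,0,0],[0.03,-0.03,-0.65,0,0,0],[0.03,-0.03,-0.65,0,0,0]]]}}

```text
clock: 17.3
tcp_pos: [0.4848, -0.2237, 0.0547]
orientation: [-0.0, -0.189, 0.982, 0.0]
wrist_force: [-0.9, -0.4, -1.2]
finger_gap: 0.043
```

Emit:
{"op": "send_rows", "data": {"deltas": [[[0,0,0,0,0,0],[0,0,0,0,0,0],[0,0,0,0,0,0],[0,0,0,0,0,0],[0,0,0,0,0,0]]], "jaw": 0.5}}

```text
clock: 17.8
tcp_pos: [0.485, -0.2238, 0.055]
orientation: [0.0, -0.189, 0.982, -0.0]
wrist_force: [-0.7, 0.2, 0.8]
finger_gap: 0.0641
```

```bash
python3 chk.py w10
```

```text
[ 0.48502054 -0.22383964  0.05495901] 21.79994396101071 [-0.6940172   0.24087196  0.76460845]
disc [ 0.48305323 -0.22419161  0.07147197] 1238
err along,across bed mm [-0.05910029  0.24794277]
```

View pics/w10.png

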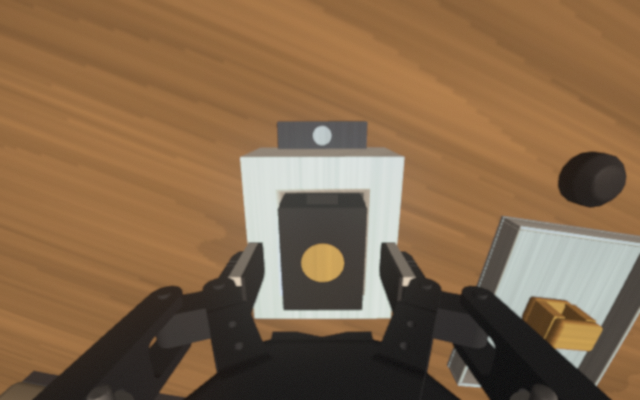

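Emit:
{"op": "send_rows", "data": {"deltas": [[[0,0,2,0,0,0],[-0.2,-0.05,4,0,0,0],[-0.2,-0.05,4,0,0,0],[-0.2,-0.05,4,0,0,0]]]}}

```text
clock: 18.25
tcp_pos: [0.4832, -0.2245, 0.095]
orientation: [0.0, -0.189, 0.982, -0.0]
wrist_force: [-0.6, 0.4, -0.1]
finger_gap: 0.0638
```

Emit:
{"op": "send_rows", "data": {"deltas": [[[0,0,0,0,0,0],[0,0,0,0,0,0],[0,0,0,0,0,0],[0,0,0,0,0,0],[0,0,0,0,0,0],[0,0,0,0,0,0],[0,0,0,0,0,0],[0,0,0,0,0,0],[0,0,0,0,0,0],[0,0,0,0,0,0]]], "jaw": -1}}

```text
clock: 19.25
tcp_pos: [0.483, -0.2243, 0.0949]
orientation: [0.0, -0.189, 0.982, 0.0]
wrist_force: [0.2, 0.1, -0.1]
finger_gap: 0.0001
```

Emit:
{"op": "send_rows", "data": {"deltas": [[[0,0,-1,0,0,0],[0,0,-1.8,0,0,0],[0,0,-2.1,0,0,0],[0,0,-2.4,0,0,0],[0,0,-2.7,0,0,0]]]}}

```text
clock: 19.75
tcp_pos: [0.4825, -0.224, 0.0679]
orientation: [-0.0, -0.189, 0.982, 0.0]
wrist_force: [-3.4, 1.8, 7.3]
finger_gap: 0.0001
```

Emit:
{"op": "send_rows", "data": {"deltas": [[[0,0,-0.2,0,0,0],[0,0,-0.4,0,0,0],[0,0,-0.6,0,0,0],[0,0,-0.8,0,0,0],[0,0,-1,0,0,0],[0,0,-1.2,0,0,0],[0,0,-1.4,0,0,0],[0,0,-1.5,0,0,0]]]}}

```text
clock: 20.55
tcp_pos: [0.4825, -0.224, 0.0532]
orientation: [-0.0, -0.189, 0.982, 0.0]
wrist_force: [-2.4, 1.6, 6.2]
finger_gap: -0.0001
```

Emit:
{"op": "send_rows", "data": {"deltas": [[[0,0,-0.1,0,0,0],[0,0,-0.2,0,0,0],[0,0,-0.25,0,0,0],[0,0,-0.3,0,0,0],[0,0,-0.3,0,0,0]]]}}

```text
clock: 21.05
tcp_pos: [0.4825, -0.224, 0.0502]
orientation: [-0.0, -0.189, 0.982, 0.0]
wrist_force: [-2.6, 2.6, 6.2]
finger_gap: 0.0002
```

Emit:
{"op": "send_rows", "data": {"deltas": [[[0,0,-0.05,0,0,0],[0,0,-0.1,0,0,0],[0,0,-0.1,0,0,0]]]}}

```text
clock: 21.35
tcp_pos: [0.4825, -0.224, 0.05]
orientation: [-0.0, -0.189, 0.982, 0.0]
wrist_force: [-4.9, 2.9, 11.7]
finger_gap: 0.0001
```

Emit:
{"op": "send_rows", "data": {"deltas": [[[0,0,-0.1,0,0,0],[0,0,-0.15,0,0,0],[0,0,-0.15,0,0,0]]]}}

```text
clock: 21.65
tcp_pos: [0.4827, -0.2242, 0.0499]
orientation: [0.0, -0.189, 0.982, -0.0]
wrist_force: [-6.7, 4.7, 22.2]
finger_gap: 0.0003
```

The stop is reached: the force rises and z holds at 0.050. I'll retreat and check.

Emit:
{"op": "send_rows", "data": {"deltas": [[[0,0,1,0,0,0],[0,0,4,0,0,0],[0,0,8,0,0,0],[0,0,13,0,0,0],[0,0,17,0,0,0],[0,0,17,0,0,0],[0,0,17,0,0,0]]]}}

```text
clock: 22.35
tcp_pos: [0.4837, -0.2248, 0.2185]
orientation: [0.001, -0.189, 0.982, -0.001]
wrist_force: [-0.0, 0.6, -0.4]
finger_gap: 0.0001
```

```bash
python3 - <<'E'
from fit import *
st=get_state(); p=read_camera("wrist"); save(p,"w11"); w=cloud(p,st); print(st["tcp_pos"],st["wrist_force"])
v=w.reshape(-1,3); a=np.radians(21.75); y=(v[:,:2]-[.4832,-.2244])@np.array([[np.cos(a),-np.sin(a)],[np.sin(a),np.cos(a)]])
ok=(v[:,2]>.03)&(v[:,2]<.07)
blk=v[ok&(abs(y[:,0])<.027)&(abs(y[:,1])<.018)]; rim=v[ok&((abs(y[:,0])>.037)|(abs(y[:,1])>.030))&(abs(y[:,0])<.049)&(abs(y[:,1])<.041)]
print("block z",len(blk),np.median(blk[:,2]),"rim z",len(rim),np.median(rim[:,2]))
Y=y[ok&(abs(y[:,0])<.027)&(abs(y[:,1])<.018)]
for s in [(Y[:,0]<-.015),(Y[:,0]>.015),(Y[:,1]<-.01),(Y[:,1]>.01)]: print(np.median(blk[s][:,2]))
for n in ["scene","side"]:
    p=read_camera(n); save(p,n+"9"); w=cloud(p)
    for th in ["collar","wax_tin","die","punch","spatula"]:
        for d in silhouettes(p,th)[:1]:
            x=w[d["mask"]]; x=x[~np.isnan(x[:,0])]; print(n,th,round(d["conf"],2),np.round(d["box"]),np.round(np.median(x,0),3))
a=cv2.imread("pics/scene9.png")[120:330,170:520]; cv2.imwrite("pics/s9.png",cv2.resize(a,(800,480),interpolation=3))
E
```

```text
[ 0.48374412 -0.22484249  0.2184659 ] [-0.03265342  0.59857864 -0.36801077]
block z 1418 0.05036682067050162 rim z 2600 0.05031995153034813
0.0502662508481812
0.05025688042869496
0.05034913074810436
0.05027572039585367
scene collar 0.7 [294. 213.  19.  18.] [ 0.497 -0.018  0.036]
scene wax_tin 0.93 [355. 275.  27.  29.] [0.701 0.086 0.032]
scene die 0.53 [275. 187.  16.   9.] [ 0.391 -0.055  0.019]
scene punch 0.6 [259. 292.  78.  12.] [ 0.683 -0.175  0.024]
scene spatula 0.64 [470. 206.  64.  91.] [0.612 0.433 0.005]
side collar 0.8 [315. 253.  14.  21.] [ 0.489 -0.03   0.03 ]
side wax_tin 0.61 [386. 221.  22.  19.] [0.692 0.074 0.031]
side die 0.8 [271. 273.  14.  14.] [ 0.384 -0.064  0.017]
side punch 0.76 [412. 288.  11.  63.] [ 0.676 -0.182  0.024]
side spatula 0.71 [314. 163.  80.  16.] [0.457 0.42  0.015]
```

View pics/w11.png

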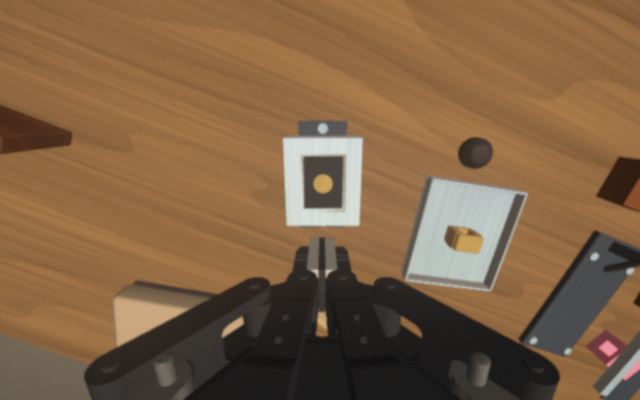

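View pics/s9.png

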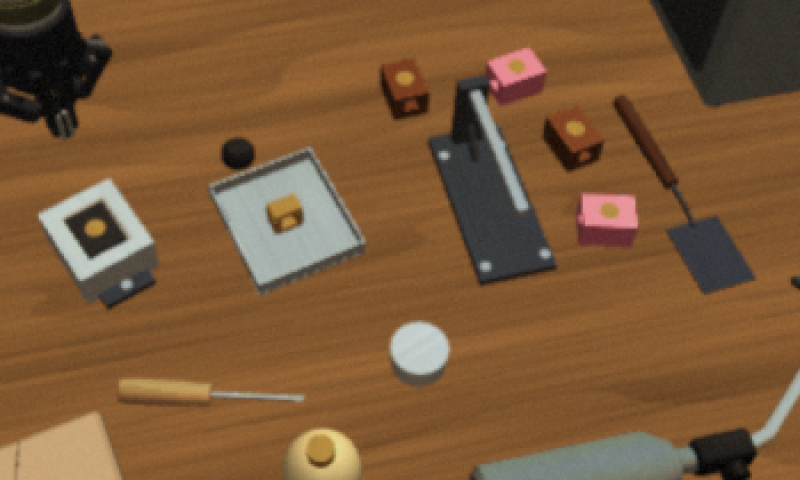

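The block sits flush in the bed at (323,183) in the wrist view, the collar is in the tray at (464,240), and the bystanders haven't moved.

```bash
python3 -c "
from workcell import *
print(hand_in())"
```

```text
the job is handed in; nothing more can be done
None
```

The job is done and handed in, at about 23 s of the 66 s allowed. I slid the collar off the bar and set it in the tray. I then took the graphite block off the bar, lowered it upright into the press bed's pocket, and pressed it to the lower stop with shut fingers.

**Last checks:**
- **Flush fit:** the block's top is at 50.4 mm and the rim at 50.3 mm, and the top is level to about 0.1 mm.
- **Stop reached:** the push force rose to about 22 N while the height held at 50 mm, so the bottom plate was against its stop.
- **Collar:** it stands inside the tray.
- **Other things:** the tin, die, punch and spatula look unmoved in the before and after pictures. The side camera's depth reading for the spatula differed between the two (median x 0.54, then 0.46 m). I put this down to the mask covering a different part of it, because its box in the picture is the same to about 3 pixels.
- **Robot:** it ended about 17 cm above the bed, touching nothing.

No check failed.

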